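# Lower the orange-button roll stand by one hole

## Task

Two telescoping kitchen-roll stands are on the worktop. Press the orange button on top of the taller one so that its post comes down by one hole, level with the blue-button stand, and is locked there with the button sprung back up. Leave the blue-button stand as it is.

Things in the scene. Friction and masses are not known exactly. Their poses are not given: they have to be found in the camera images.
- orange_press (a point): Centre of the top face of the orange push button, a 32 mm disc on top of the taller kitchen-roll stand, about 212 mm above the worktop at the start; moves with the button; z up. It stands 12 mm proud of a 48 mm round steel head and goes straight down 10 mm (spring 1 N at first, 4 N fully in). The 30 mm upright outer tube below is fixed to the worktop by a 104 mm foot.
- orange_post (a joint): How far that stand's 20 mm inner tube has come down (m): 0 top hole (start), 0.030 next hole (wanted), 0.060 lowest. Pressing the button 7 mm or more frees it; it then sinks by its own weight (0.05 m/s) away from the finger, and after 10 mm the button may be let go: its pin springs out in the next hole and holds. Following it down over 30 mm with the button in would free it again.
- orange_button (a joint): How far the orange button is pressed into its head (m): 0 sprung out, its pin through a hole in the side of the outer tube, post locked; 0.007 pin just free; 0.010 fully in. It stays at about 0.007 while the post is between two holes.
- blue_post (a joint): The same measure for the inner tube of the look-alike stand with the blue button: in its middle hole, at 0.030, so 30 mm lower than the orange one at the start; it is to stay there.
Not all that is in view belongs to the job. What is shaped like the part that bears orange_press but purple is not meant.

How it is judged:
At the end, for the whole second after the job is handed in: The orange-button post is 30 mm (+-10 mm) below its start, at rest and locked in the next hole, with its button sprung out to within 3 mm; the blue-button post is still in its middle hole (+-10 mm) (value of joint orange_post between 0.02 and 0.04 m and value of joint orange_button below 0.003 m and velocity of joint orange_post below 0.01 m/s and value of joint blue_post between 0.02 and 0.04 m); the robot touches nothing.
It fails at once if the orange-button post comes down past the next hole (more than 45 mm) (value of joint orange_post above 0.045 m).
It fails at once if the blue-button post leaves its hole (by more than 10 mm) (value of joint blue_post above 0.04 m or value of joint blue_post below 0.02 m).
It also fails if it takes over 29 s, if anything falls off the work surface, if the arm or the gripper's body presses on something with over 40 N, if the wrist force passes 120 N, or if a joint passes its speed limit or range.

## Robot

A 6-joint arm with a two-finger parallel gripper is mounted at the origin on a cart in front of the work surface, level with it; the furniture and walls round the work are solid. World frame = base frame: x ahead of the robot, y to its left, z up, the work surface at z = 0. Lengths are in m, angles in rad, forces in N, time in s.
With the tool pointing down it reaches from about 0.375 to 0.975 m from the base axis. Payload 3.8 kg.
Tool frame: the origin (TCP) lies midway between the tips of the shut fingers; the grasp point (between the pads) lies 19 mm behind it; z points along the fingers, y is the line along which they close (so a half turn about z gives the same grasp; the last joint's range is limited). The gripper opens to 88 mm and grips with 3 to 60 N. Pads are 18 mm wide; open, the fingers measure 123 mm over their backs; the gripper's body (75 mm by 187 mm) begins 45 mm behind the grasp point.
Start: joints at [-1.368, 0.264, 1.604, -0, 1.274, -0.037], TCP at [0.16, -0.656, 0.239] pointing down, gripper open.
Joint ranges: [-2.63, 2.63], [-0.94, 2.18], [0.31, 2.57], [-1.31, 4.45], [0, 2.66], [-2.55, 2.55]. Speed limits (rad/s): [2.57, 2.57, 3.14, 3.14, 3.14, 3.14].

## Interface

Orientations are given as a unit quaternion [w, x, y, z].
In Python, from workcell import env gives the robot as it stands.
- The arm moves only by the tool drive_tool, never from a script. Its argument "commands" is a list of rows, each a list of 3 entries, a list of its own where there are three numbers: the shift along the tool's x, y, z scaled (see below), then the turn, a rotation vector about the tool's x, y, z scaled (see below), then the opening, from -1 (shut) to 1 (fully open). A call has 1 to 10 rows; each row is the pose to reach, as a shift and turn from the pose commanded when the call began, along the tool's axes at that moment; what a row does not reach only later rows make up. The controller multiplies each number of a shift by 0.8 m and each number of a turn by 1.5 rad. A row lasts 1/10 s, in which the tool goes at most 50 mm and 8.59 degrees, less where a joint would pass 70% of its speed; a pose out of reach is approached as far as the arm can. A call with a number of a shift or a turn outside -1 to 1 is refused whole. A call with a gripper value outside its range is refused whole. The fingers move at their own pace and stop on an object; "grip_force" is the grip in N (left out, the last holds). Time passes only in rows, so rows that repeat a pose let the fingers close. It gives the time, the measured TCP pose, the force, the opening and the grip force at its end, in the units of the state.
- env.state(): the state, without advancing time (a new reading comes with each control period).
- env.read_camera(name): name is "scene" or "top" or "wrist"; returns the picture (420x560x3 uint8, red, green, blue); there is no depth.
- env.camera_params(name): a dict with "fovy" (degrees; the focal length in pixels is half the picture's height over the tangent of half this angle, whatever the lens; pixels are square), "cx", "cy" (the principal point, pixels), "extrinsics" (4x4, takes a point from world to camera coordinates). Camera axes: x right, y down, z forward; pixel columns grow to the right and rows downward; lengths in m; the calibration is good to about 2 mm. The wrist camera is an equidistant fisheye: a pixel r from the principal point sees the ray r / f radians off the axis. A picture is of the moment at which its call begins: read the wrist's pose just before it. camera_params takes no time and is no camera call; for the wrist camera it gives the pose at the moment of the call.
- env.sign_off(): hands the job in; it is judged then, once.
The state is a dict: "time": time; "joint_positions": joint angles; "joint_velocities": joint speeds; "tau": joint torques, N m; "ee_pos": TCP position; "eef_rot": TCP orientation; "ft_force": force on the tool from outside, world axes, zero at the start; "moment": the same for the moment, N m; "opening": finger opening in m; "grasp_force": force on a finger pad.
Only numpy, scipy, OpenCV 4.12 (cv2) and the standard library are available. Lean on these libraries where they do the work, as an engineer would, in place of code of your own. Each camera call takes 0.05 s, during which the arm holds its last target. There are 200 camera calls.

## Working session

There is one attempt and no reset: what is moved stays moved. The work goes in short steps, Python scripts to look and compute and a tool call to move; the robot and the scene stay as the last step left them, time stands still between calls to the robot, and variables do not carry over. Pictures are saved under pics/ and viewed, at most 10 in all, crops included, and the job is handed in when it is done.

Besides the shell and the picture viewer there is one more tool, called after "Call:" by a JSON object that holds its "method" and its "body", one argument or row to a line. drive_tool: Moves the arm, as the interface text tells. Shifts and turns lie within -1 to 1; 1 stands for 0.8 m of shift or 1.5 rad of turn. Its arguments: {"type":"object","properties":{"commands":{"type":"array","items":{"type":"array"}},"grip_force":{"type":"number"}},"required":["commands"]}

```bash
mkdir -p pics; cat > h.py <<'E'
import numpy as np,cv2
from workcell import env
def grab(n):
    p=env.camera_params(n); im=env.read_camera(n); return p,im
def ray(p,u,v):
    E=np.array(p["extrinsics"]); f=210/np.tan(np.radians(p["fovy"])/2)
    d=np.array([(u-p["cx"])/f,(v-p["cy"])/f,1.]); R=E[:3,:3]
    return -R.T@E[:3,3], R.T@d
def onz(p,u,v,z):
    o,d=ray(p,u,v); return o+d*(z-o[2])/d[2]
def blobs(im,lo,hi,amin=25):
    m=cv2.inRange(cv2.cvtColor(im,cv2.COLOR_RGB2HSV),lo,hi)
    n,l,s,c=cv2.connectedComponentsWithStats(m)
    return [(s[i].tolist(),c[i].round(1).tolist()) for i in range(1,n) if s[i][4]>amin]
E
python3 - <<'E'
from h import *
ims=[]
for n in("scene","top"):
    p,im=grab(n); cv2.imwrite(f"pics/{n}0.png",im[:,:,::-1])
    print(n,p["fovy"],p["cx"],p["cy"],ray(p,280,210))
    for k,lo,hi in(("or",(5,150,100),(20,255,255)),("bl",(100,130,80),(125,255,255)),("pu",(126,80,50),(160,255,255))):
        for s,c in blobs(im,lo,hi): print(k,s,c,onz(p,*c,.212).round(3))
s=env.state();print(s["ee_pos"],s["eef_rot"],s["time"],s["opening"])
E
```

```text
scene 42.83518395172693 284.5648541599397 215.43766591544727 (array([-0.69534203, -1.25780527,  1.19588596]), array([ 0.59971127,  0.61408175, -0.51325029]))
or [492, 211, 68, 36, 574] [536.2, 226.2] [ 0.975 -0.783  0.212]
or [341, 235, 7, 7, 37] [344.3, 237.6] [ 0.475 -0.359  0.212]
or [379, 254, 10, 8, 67] [383.7, 257.4] [ 0.474 -0.518  0.212]
or [422, 321, 7, 11, 32] [424.9, 324.7] [ 0.302 -0.773  0.212]
bl [0, 293, 36, 44, 823] [16.5, 308.1] [-0.422  0.073  0.212]
pu [377, 257, 14, 26, 179] [382.5, 269.1] [ 0.422 -0.551  0.212]
pu [363, 302, 12, 8, 51] [368.5, 305.4] [ 0.261 -0.62   0.212]
pu [365, 310, 8, 7, 26] [368.6, 312.7] [ 0.237 -0.638  0.212]
top 52.932000538991005 277.1129578464724 209.0040088725534 (array([ 0.41615155, -0.07180361,  1.33533367]), array([ 0.04755992,  0.00223929, -0.99889212]))
or [383, 203, 11, 11, 90] [388.1, 208.2] [ 0.48  -0.357  0.212]
or [442, 206, 12, 10, 97] [447.3, 210.5] [ 0.477 -0.514  0.212]
or [476, 210, 9, 8, 64] [479.9, 213.9] [ 0.47  -0.6    0.212]
or [16, 377, 7, 7, 34] [19.0, 379.9] [0.009 0.607 0.212]
bl [115, 197, 11, 10, 89] [119.9, 201.2] [0.485 0.36  0.212]
bl [522, 209, 9, 7, 57] [526.0, 212.2] [ 0.477 -0.722  0.212]
bl [0, 348, 48, 72, 1354] [21.8, 384.9] [-0.003  0.599  0.212]
pu [406, 197, 48, 34, 902] [424.6, 213.2] [ 0.469 -0.454  0.212]
[ 0.16019336 -0.65505804  0.23753059] [-1.00278247e-03  9.92816734e-01  1.19640794e-01 -8.44253678e-05] 0.1 0.0880757021833699
```

View pics/scene0.png

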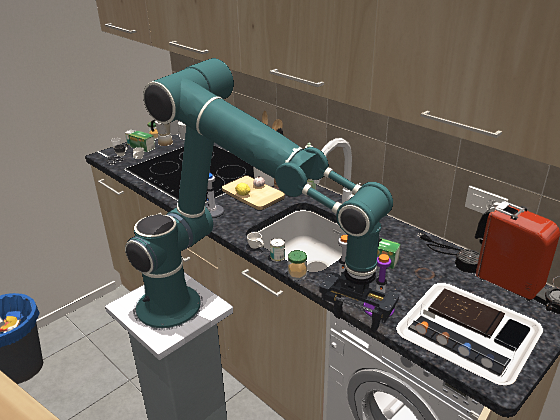

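View pics/top0.png

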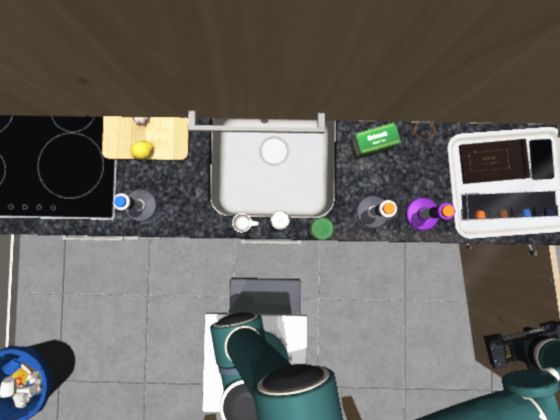

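The scene view shows the orange-topped steel stand at (344,238), and the top view shows it at (388,208). The purple look-alike is at (447,210) and the blue stand at (120,201) in the top view. Both views put the orange button at about (0.478, -0.358), with z of 0.212 as expected. I'll raise the arm, shut the gripper and move to hover above it.

Call:
{"method": "drive_tool", "body": {
  "commands": [
    [[0,0,-0.06],[0,0,0],-1],
    [[0,0,-0.08],[0,0,0],-1],
    [[0.474,-0.266,-0.08],[0,0,0],-1],
    [[0.474,-0.266,-0.08],[0,0,0],-1],
    [[0.474,-0.266,-0.08],[0,0,0],-1],
    [[0.474,-0.266,-0.08],[0,0,0],-1],
    [[0.474,-0.266,-0.08],[0,0,0],-1],
    [[0.474,-0.266,-0.08],[0,0,0],-1],
    [[0.474,-0.266,-0.08],[0,0,0],-1],
    [[0.474,-0.266,-0.08],[0,0,0],-1]
  ]
}}

```text
time: 1.1
ee_pos: [0.454, -0.3813, 0.303]
eef_rot: [0.001, 0.993, 0.12, 0.0]
ft_force: [0.5, -0.4, -0.3]
opening: 0.0106
grasp_force: 0.0
```

Call:
{"method": "drive_tool", "body": {
  "commands": [
    [[0,0,0],[0,0,0],-1],
    [[0,0,0],[0,0,0],-1],
    [[0,0,0],[0,0,0],-1]
  ]
}}

```text
time: 1.4
ee_pos: [0.4521, -0.3833, 0.3027]
eef_rot: [0.0, 0.993, 0.119, -0.0]
ft_force: [-0.2, 0.3, 0.2]
opening: 0.0006
grasp_force: 0.0
```

```bash
python3 - <<'E'
from h import *
s=env.state();print(s["ee_pos"],s["eef_rot"],s["opening"])
p,im=grab("wrist"); cv2.imwrite("pics/w1.png",im[:,:,::-1])
E=np.array(p["extrinsics"]);R=E[:3,:3];o=-R.T@E[:3,3];f=210/np.tan(np.radians(p["fovy"])/2)
print(o,p["fovy"])
for S,c in blobs(im,(5,150,100),(20,255,255)):
    x=np.array(c)-[p["cx"],p["cy"]];r=np.hypot(*x);a=r/f
    d=R.T@np.array([*(x/r*np.sin(a)),np.cos(a)]); print(S,c,(o+d*(.212-o[2])/d[2]).round(4))
E
```

```text
[ 0.45213007 -0.38334347  0.30266246] [ 2.83644303e-04  9.92843865e-01  1.19419182e-01 -1.97559310e-04] 0.000645873051049817
[ 0.51923283 -0.36678152  0.44956366] 65.70646984690485
[240, 152, 42, 42, 1345] [260.8, 172.5] [ 0.4827 -0.36    0.212 ]
[427, 207, 32, 35, 869] [442.5, 224.2] [ 0.4788 -0.515   0.212 ]
[472, 206, 15, 19, 218] [479.1, 215.2] [ 0.4952 -0.5493  0.212 ]
```

View pics/w1.png

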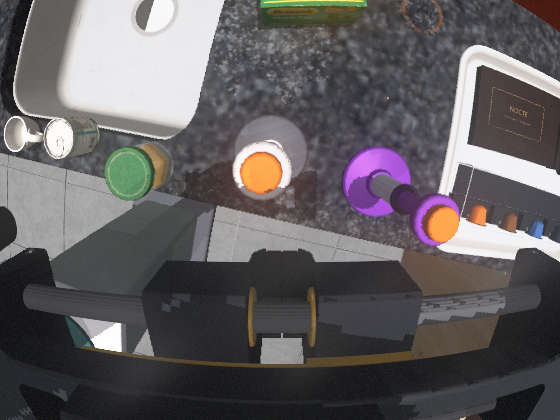

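The wrist view shows the orange button at (261,172), 42 px wide, which fits 32 mm. That gives (0.481, -0.359); the purple stand is at the right, at (440,222). I'll centre over the button and come down to just above it.

Call:
{"method": "drive_tool", "body": {
  "commands": [
    [[0.042,-0.021,0],[0,0,0],-1],
    [[0.042,-0.021,0.05],[0,0,0],-1],
    [[0.042,-0.021,0.08],[0,0,0],-1],
    [[0.042,-0.021,0.1],[0,0,0],-1],
    [[0.042,-0.021,0.1],[0,0,0],-1],
    [[0.042,-0.021,0.1],[0,0,0],-1]
  ]
}}

```text
time: 2.05
ee_pos: [0.481, -0.3594, 0.2233]
eef_rot: [0.0, 0.993, 0.119, 0.0]
ft_force: [0.1, 0.5, 0.2]
opening: 0.0004
grasp_force: 0.0
```

Call:
{"method": "drive_tool", "body": {
  "commands": [
    [[0,0,0.008],[0,0,0],-1],
    [[0,0,0.014],[0,0,0],-1],
    [[0,0,0.018],[0,0,0],-1],
    [[0,0,0.022],[0,0,0],-1],
    [[0,0,0.024],[0,0,0],-1],
    [[0,0,0.026],[0,0,0],-1],
    [[0,0,0.026],[0,0,0],-1]
  ]
}}

```text
time: 2.75
ee_pos: [0.4815, -0.3584, 0.2024]
eef_rot: [0.0, 0.993, 0.12, 0.0]
ft_force: [-0.1, -0.3, -0.5]
opening: 0.0004
grasp_force: 0.0
```

Call:
{"method": "drive_tool", "body": {
  "commands": [
    [[0,0,0],[0,0,0],-1],
    [[0,0,0],[0,0,0],-1],
    [[0,0,0],[0,0,0],-1],
    [[0,0,0],[0,0,0],-1],
    [[0,0,-0.05],[0,0,0],-1],
    [[0,0,-0.1],[0,0,0],-1],
    [[-0.042,0.021,-0.125],[0,0,0],-1],
    [[-0.042,0.021,-0.125],[0,0,0],-1],
    [[-0.042,0.021,-0.125],[0,0,0],-1]
  ]
}}

```text
time: 3.65
ee_pos: [0.4525, -0.3831, 0.3025]
eef_rot: [0.0, 0.993, 0.119, 0.001]
ft_force: [-0.2, 0.5, 1.1]
opening: 0.0003
grasp_force: 0.0
```

```bash
python3 - <<'E'
from h import *
s=env.state();print(s["ee_pos"],s["time"])
p,im=grab("wrist"); cv2.imwrite("pics/w2.png",im[:,:,::-1])
E=np.array(p["extrinsics"]);R=E[:3,:3];o=-R.T@E[:3,3];f=210/np.tan(np.radians(p["fovy"])/2)
for S,c in blobs(im,(5,150,100),(20,255,255)):
    x=np.array(c)-[p["cx"],p["cy"]];r=np.hypot(*x);a=r/f
    d=R.T@np.array([*(x/r*np.sin(a)),np.cos(a)]); print(S,c,[(o+d*(z-o[2])/d[2]).round(4) for z in(.212,.182)])
for n in("top",):
    p,im=grab(n)
    for S,c in blobs(im,(5,150,100),(20,255,255)): print(n,S,c,[onz(p,*c,z).round(4) for z in(.212,.182)])
p,im=grab("scene"); cv2.imwrite("pics/s2.png",cv2.resize(im[180:300,260:420,::-1],None,fx=5,fy=5,interpolation=cv2.INTER_CUBIC))
E
```

```text
[ 0.45253195 -0.38313475  0.30245797] 3.65
[245, 150, 37, 37, 1061] [263.1, 168.0] [array([ 0.4869, -0.3607,  0.212 ]), array([ 0.4828, -0.36  ,  0.182 ])]
[427, 207, 32, 36, 871] [442.5, 224.7] [array([ 0.4788, -0.5149,  0.212 ]), array([ 0.4737, -0.5337,  0.182 ])]
[472, 206, 15, 20, 217] [479.2, 215.6] [array([ 0.4952, -0.5494,  0.212 ]), array([ 0.4921, -0.5724,  0.182 ])]
top [381, 204, 10, 7, 49] [385.6, 206.9] [array([ 0.4834, -0.3501,  0.212 ]), array([ 0.4852, -0.3576,  0.182 ])]
top [16, 377, 7, 7, 34] [19.0, 379.7] [array([0.01  , 0.6072, 0.212 ]), array([-0.0008,  0.6254,  0.182 ])]
```

View pics/w2.png

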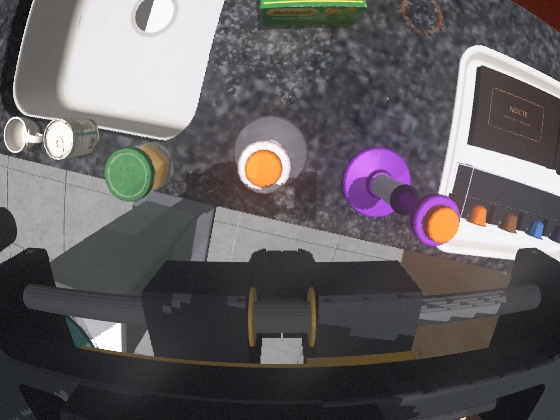

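View pics/s2.png

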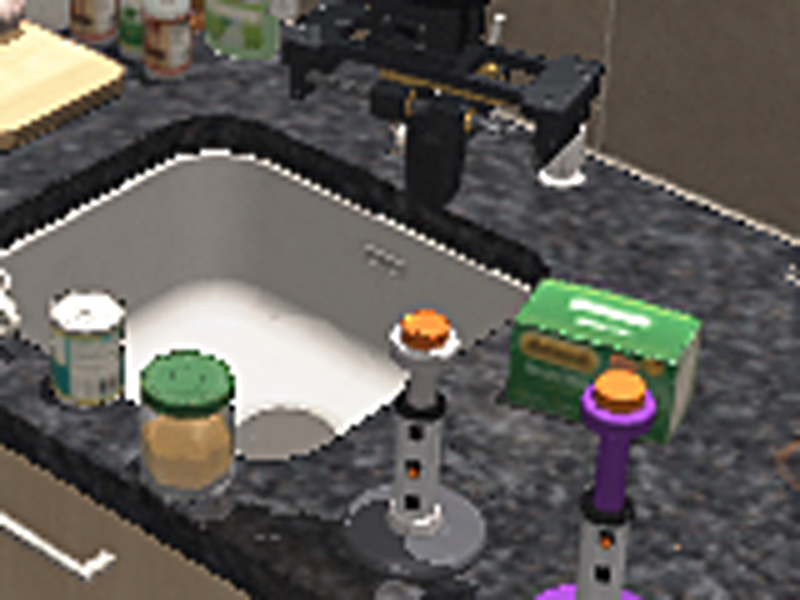

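In the wrist view the button has shrunk from 42 to 37 px, which matches a 30 mm drop. The scene crop shows the orange pin out in the middle hole at (412,468), the button standing proud at (427,328), and the gripper clear of everything.

```bash
python3 -c "
from workcell import env
print(env.sign_off())"
```

```text
the job is handed in; nothing more can be done
None
```

The orange post came down one hole and locked there with its button sprung back up, the blue stand was not touched, and I handed the job in with the arm clear; the sign-off call returned no verdict.

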